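# Reset the nitrogen valve at the repair bench

## Robot

A 7-joint arm with a two-finger parallel gripper is mounted at the origin on the work surface. World frame = base frame: x ahead of the robot, y to its left, z up, the work surface at z = 0. Lengths are in m, angles in rad, forces in N, time in s.
With the tool pointing down it reaches from about 0.4 to 0.85 m from the base axis. Payload 6.9 kg.
Tool frame: the origin (TCP) lies at the very end of the fingers, on their centre line; the grasp point (between the pads) lies 19 mm behind it; z points along the fingers, y is the line along which they close (so a half turn about z gives the same grasp; the last joint's range is limited). The gripper opens to 85 mm and grips with 20 to 120 N. Pads are 22 mm wide; open, the fingers measure 114 mm over their backs; the gripper's body (76 mm by 85 mm) begins 54 mm behind the grasp point. The pads swing forward as they close: fully open they stand 13 mm farther back than shut.
Start: joints at [1.208, 0.507, -0.238, 1.5, 0.126, 1.149, -0.155], TCP at [0.282, -0.558, 0.231] pointing down, gripper open.
Joint ranges: [-3.08, 3.08], [-0.24, 2.05], [-1.43, 1.35], [0, 2.5], [-1.52, 4.66], [0.17, 1.96], [-2.89, 2.89]. Speed limits (rad/s): [2.39, 2.39, 3.14, 3.14, 3.14, 3.14, 3.14].

## Interface

Orientations are given as a 3x3 rotation matrix whose columns are the frame's x, y, z axes.
In Python, from rig import manip gives the robot as it stands.
- The arm moves only by the tool step_arm, never from a script. Its argument "commands" is a list of rows, each an object of numbers: "x", "y", "z": the shift along the tool's x, y, z in cm; "wx", "wy", "wz": the turn, a rotation vector about the tool's x, y, z in degrees; "claw": the gripper command: -1 is fully open, 1 is shut, values between are in proportion. A call has 1 to 12 rows; each row is the pose to reach, as a shift and turn from the pose commanded when the call began, along the tool's axes at that moment; what a row does not reach only later rows make up. A row lasts 1/10 s, in which the tool goes at most 50 mm and 8.59 degrees, less where a joint would pass 70% of its speed; a pose out of reach is approached as far as the arm can. A call with a gripper value outside its range is refused whole. The fingers move at their own pace and stop on an object; "newtons" is the grip in N (left out, the last holds). Time passes only in rows, so rows that repeat a pose let the fingers close. It gives the time, the measured TCP pose, the force, the opening and the grip force at its end, in the units of the state.
- manip.state(): the state, without advancing time (a new reading comes with each control period).
- manip.get_image(name): name is "side" or "top" or "wrist"; returns (picture, depth): 384x512x3 uint8, red, green, blue; 384x512 float32, m along the optical axis (not along the pixel's ray), 0 where there is no reading.
- manip.camera_model(name): a dict with "K" (3x3 intrinsics, pixels), "R" (3x3) and "t" (3): a world point X has camera coordinates R X + t. Camera axes: x right, y down, z forward; pixel columns grow to the right and rows downward; lengths in m; the calibration is good to about 2 mm. A picture is of the moment at which its call begins: read the wrist's pose just before it. camera_model takes no time and is no camera call; for the wrist camera it gives the pose at the moment of the call.
- manip.sign_off(): hands the job in; it is judged then, once.
Trained networks look in the newest picture that a camera, given by its name, has taken for a name from the list of things; names that differ only in an ending like _2 or _b are one class to them, and where a whole thing is asked for, a point or a joint stands for the part that bears it (a point fixed in the world has none). Each returns a list of dicts, best first, with "p" (0 to 1); they miss things now and then, are a little off and sometimes report something else, mostly with a low value. They report only what shows in the picture. A call takes as long as a camera call. They do not tell look-alikes from the thing itself.
- manip.cut_out(name, camera): "pixels" (384x512 bool, what is visible of it) and "bbox" ([left, top, right, bottom] in pixels, round what is visible of it).
The state is a dict: "t": time; "qpos": joint angles; "joint_vel": joint speeds; "tau": joint torques, N m; "tcp_pos": TCP position; "eef_rot": TCP orientation; "wrist_force": force on the tool from outside, world axes, zero at the start; "torque": the same for the moment, N m; "opening": opening from 0.0 (shut) to 1.0 (fully open); "grasp_force": force on a finger pad.
Only numpy, scipy, OpenCV 4.12 (cv2) and the standard library are available. Lean on these libraries where they do the work, as an engineer would, in place of code of your own. Each camera call takes 0.05 s, during which the arm holds its last target. There are 200 camera calls.

## Task

The white bottle stands in the way of the valve's crank handle: first move it away and stand it upright on the repair mat. Then turn the valve wheel clockwise until it is closed against its stop, and open it again by exactly two full turns. Finish still gripping the handle there, the wheel at rest, and leave the other things on the bench where they are.

Things in the scene. Friction and masses are not known exactly. Their poses are not given: they have to be found in the camera images.
- bottle: White upright plastic bottle, 54 mm in diameter, straight-sided up to 146 mm, then a steel cap 40 mm in diameter up to 160 mm; about 0.25 kg. It stands on the bench beside the valve wheel, its axis 80 to 90 mm from the wheel's axis, in the path of the handle. Origin at the centre of its underside, z along its axis.
- mat: Teal repair mat lying fixed on the bench, 260 mm (its x) by 240 mm (its y), 3 mm thick. Origin at the centre of its underside. The phone and the screwdriver lie on its +x half; the half at -x, nearest the robot, is free.
- valve: Valve fixed to the bench: a steel plate 90 x 90 x 8 mm with an upright brass body, and on top the spoked metal wheel with a vertical axis. Origin on the wheel's axis at the bench top. From the body a copper pipe 16 mm thick, with its centre 28 mm up, runs 135 mm along +x and then down into the bench.
- wheel_axis (a point): Point on the wheel's axis of rotation, 100 mm above the bench, level with the upper face of the wheel's hub. The rim is 92 mm in outer diameter, its top 98 mm above the bench. A lug on the rim carries the handle and reaches 64 mm from the axis.
- handle: Black upright round crank handle on the wheel: 18 mm in diameter, 48 mm tall, standing on the lug 52 mm from the wheel's axis. Origin at the centre of its lower end, 99 mm above the bench, so it reaches from 99 to 147 mm. It spins freely about its own vertical axis, so a gripper that holds it can go round the circle without turning; nothing stands higher than 105 mm within the circle.
- wheel (a joint): Angle of the valve wheel in rad, 0 when closed against its hard stop, growing as it is turned anticlockwise seen from above (opening); one full turn is 6.283, and the travel is 5 turns. It starts between about a fifth and four fifths of a turn open. At 0 the handle lies from the wheel's axis in the valve's +y direction, the side where the bottle stands. The wheel turns with a steady friction of about 0.1 N m (about 2 N at the handle) and stays where it is left.
- phone: Bystander: opened phone, 71 x 146 x 9 mm, flat on the far half of the mat. Origin at the centre of its underside; long side along its y.
- screwdriver: Bystander: screwdriver 150 mm long with a black handle 26 mm thick, lying on the mat beside the phone. Origin near its middle; it lies along its x.
- flux_jar: Bystander: small amber jar with a black cap, 36 mm in diameter, 38 mm tall, on the side of the valve away from the bottle. Origin at the centre of its underside.
- suction_cup: Bystander: black rubber suction cup, 56 mm in diameter, 45 mm tall, on the bench. Origin at the centre of its underside.
- tester: Bystander: blue hand-held tester, 60 x 85 x 18 mm, flat on the bench. Origin at the centre of its underside.
- spool: Bystander: upright spool, 56 mm in diameter, 38 mm tall, on the bench. Origin at the centre of its underside.
- parts_tray: Bystander: grey divided tray, 90 x 120 x 25 mm, on the bench at the robot's right. Origin at the centre of its underside.
Things that resemble listed ones, but are neither listed nor needed, are in the scene too. Of the things shaped like the bottle, the white one is meant.

How it is judged:
On the way, in this order (a step that is already met when the one before it is completed fails the run):
1. the bottle is cleared away: standing upright, let go and at rest on the mat (x of bottle in the frame of mat between -0.125 and 0.125 m and y of bottle in the frame of mat between -0.115 and 0.115 m and height (world z) of bottle below 0.008 m and angle between bottle's own z axis and vertical below 0.1 rad and linear speed of bottle below 0.03 m/s and contact force between the fingers and bottle below 0.1 N), for 0.2 s.
2. the valve wheel is closed against its stop (within 0.1 rad) (value of joint wheel below 0.1 rad), for 0.2 s.
At the end, for the whole second after the job is handed in: The wheel stands two full turns open from its stop (12.57 rad, within 0.26 rad) and at rest, the gripper's fingers hold the handle with more than 2 N, and the bottle stands upright (within 0.1 rad), untouched and at rest on the mat, its centre at least 5 mm inside the mat's edges (all of step 1 and value of joint wheel between 12.306 and 12.826 rad and velocity of joint wheel between -0.1 and 0.1 rad/s and contact force between the fingers and handle above 2 N); the arm keeps its last pose, push and grip.
It fails at once if the bottle is tipped over (more than 0.7 rad) (angle between bottle's own z axis and vertical above 0.7 rad).
It fails at once if a bystander is disturbed (moved more than 30 mm) (distance of any of phone, screwdriver, flux_jar, suction_cup, tester, spool, parts_tray from where it was at the start of the episode above 0.03 m).
It also fails if it takes over 72 s, if anything falls off the work surface, if the arm or the gripper's body presses on something with over 40 N, if the wrist force passes 120 N, or if a joint passes its speed limit or range.

## Working session

There is one attempt and no reset: what is moved stays moved. The work goes in short steps, Python scripts to look and compute and a tool call to move; the robot and the scene stay as the last step left them, time stands still between calls to the robot, and variables do not carry over. Pictures are saved under pics/ and viewed, at most 10 in all, crops included, and the job is handed in when it is done.

Besides the shell and the picture viewer there is one more tool, called after ">>>" as name([rows], argument=value, ...), one row to a line, values as JSON. step_arm: Moves the arm, as the interface text tells. Its arguments: {"type":"object","properties":{"commands":{"type":"array","items":{"type":"object","properties":{"x":{"type":"number"},"y":{"type":"number"},"z":{"type":"number"},"wx":{"type":"number"},"wy":{"type":"number"},"wz":{"type":"number"},"claw":{"type":"number"}}}},"newtons":{"type":"number"}},"required":["commands"]}

```bash
mkdir -p pics; cat > h.py <<'E'
import numpy as np, cv2
from rig import manip
def cloud(cam):
    m=manip.camera_model(cam); im,d=manip.get_image(cam)
    K,R,t=np.array(m["K"]),np.array(m["R"]),np.array(m["t"])
    v,u=np.mgrid[:384,:512]
    c=np.stack([(u-K[0,2])/K[0,0]*d,(v-K[1,2])/K[1,1]*d,d],-1)
    return im,d,(c-t)@R
def save(im,n): cv2.imwrite("pics/"+n+".png",im[...,::-1])
E
python3 - <<'E'
from h import *
s=manip.state();print(s["t"],s["tcp_pos"],np.round(s["eef_rot"],3).tolist(),s["opening"])
ims=[]
for cam in("top","side"):
    im,d,P=cloud(cam); ims.append(im); np.savez(cam,im=im,d=d,P=P)
    for n in "bottle mat valve wheel handle phone screwdriver flux_jar suction_cup tester spool parts_tray".split():
        for r in manip.cut_out(n,cam)[:3]:
            if r["p"]<.2: continue
            px=r["pixels"]&(d>0); Q=P[px]
            if len(Q)<5: continue
            top=Q[Q[:,2]>np.percentile(Q[:,2],95)-.008]
            print(cam,n,round(r["p"],2),np.array(r["bbox"]).astype(int).tolist(),"med",np.median(Q,0).round(3),"top",((top.min(0)+top.max(0))/2).round(3),"ext",(np.percentile(Q,98,0)-np.percentile(Q,2,0)).round(3))
    save(im,cam)
E
```

```text
0.0 [ 0.28153494 -0.55743609  0.23045617] [[0.893, 0.451, -0.001], [0.451, -0.893, 0.002], [-0.0, -0.002, -1.0]] 1.0007099668189732
top bottle 0.88 [234, 138, 253, 165] med [ 0.686 -0.061  0.145] top [ 0.697 -0.061  0.16 ] ext [0.049 0.049 0.147]
top bottle 0.86 [283, 230, 301, 247] med [ 0.433 -0.207  0.154] top [ 0.435 -0.211  0.16 ] ext [0.044 0.049 0.107]
top bottle 0.78 [245, 226, 263, 247] med [ 0.43  -0.101  0.156] top [ 0.431 -0.102  0.161] ext [0.047 0.046 0.026]
top mat 0.97 [105, 161, 182, 245] med [0.51  0.266 0.002] top [0.538 0.26  0.013] ext [0.256 0.237 0.014]
top valve 0.92 [259, 157, 297, 217] med [ 0.567 -0.173  0.043] top [ 0.564 -0.169  0.122] ext [0.171 0.115 0.143]
top wheel 0.9 [262, 179, 295, 209] med [ 0.559 -0.163  0.096] top [ 0.543 -0.211  0.141] ext [0.088 0.094 0.146]
top handle 0.57 [291, 197, 292, 203] med [ 0.541 -0.209  0.144] top [ 0.542 -0.209  0.144] ext [0.012 0.013 0.032]
top phone 0.66 [122, 165, 170, 189] med [0.62  0.251 0.011] top [0.62  0.252 0.015] ext [0.075 0.139 0.017]
top screwdriver 0.73 [141, 188, 170, 201] med [0.555 0.216 0.025] t
[... 1985 characters left out ...]
e screwdriver 0.6 [250, 133, 261, 152] med [0.555 0.196 0.025] top [0.557 0.208 0.026] ext [0.024 0.068 0.019]
side flux_jar 0.89 [258, 263, 275, 282] med [ 0.547 -0.285  0.033] top [ 0.548 -0.279  0.036] ext [0.034 0.029 0.04 ]
side suction_cup 0.78 [311, 338, 346, 371] med [ 0.633 -0.462  0.012] top [ 0.637 -0.456  0.04 ] ext [0.049 0.048 0.042]
side tester 0.91 [250, 327, 289, 378] med [ 0.529 -0.453  0.017] top [ 0.53  -0.448  0.016] ext [0.06  0.082 0.014]
side spool 0.47 [144, 272, 209, 337] med [ 0.354 -0.337  0.004] top [ 0.356 -0.334  0.022] ext [0.1   0.127 0.026]
side parts_tray 0.95 [145, 271, 205, 338] med [ 0.354 -0.338  0.004] top [ 0.355 -0.334  0.022] ext [0.097 0.126 0.025]
```

```bash
python3 - <<'E'
from h import *
t=np.load("top.npz");s=np.load("side.npz")
a=cv2.resize(t["im"][125:290,100:390],(800,455),interpolation=cv2.INTER_CUBIC);save(a,"t1")
b=cv2.resize(s["im"][110:290,140:360],(733,600),interpolation=cv2.INTER_CUBIC);save(b,"s1")
P=t["P"];z=P[...,2]
# wheel axis from rim points
m=(abs(z-.096)<.006)&(np.hypot(P[...,0]-.559,P[...,1]+.163)<.08)
Q=P[m][:,:2];print(len(Q),Q.min(0),Q.max(0))
# pipe
m=(abs(z-.034)<.006)&(abs(P[...,1]+.165)<.06)&(P[...,0]>.61)&(P[...,0]<.73)
print(P[m].mean(0),np.polyfit(P[m][:,0],P[m][:,1],1))
# tall things list
m=((z>.05)&(z<.4)).astype(np.uint8);n,l=cv2.connectedComponents(m)
for i in range(1,n):
    q=P[l==i]
    if len(q)>15: 
        h=q[q[:,2]>np.percentile(q[:,2],90)-.006]; v,u=np.nonzero(l==i);print(len(q),(u.mean().round(),v.mean().round()),((h.min(0)+h.max(0))/2).round(3),q.max(0).round(3))
E
```

```text
400 [ 0.52037745 -0.21928668] [ 0.60692387 -0.08779462]
[ 0.64439089 -0.20528114  0.03363507] [-0.48532729  0.10745935]
7337 (np.float64(45.0), np.float64(108.0)) [0.808 0.525 0.203] [0.934 0.696 0.209]
4195 (np.float64(360.0), np.float64(108.0)) [ 0.84  -0.418  0.143] [ 0.936 -0.309  0.149]
1745 (np.float64(264.0), np.float64(100.0)) [ 0.86  -0.12   0.113] [ 0.922 -0.055  0.119]
243 (np.float64(194.0), np.float64(101.0)) [0.815 0.1   0.12 ] [0.902 0.113 0.126]
349 (np.float64(243.0), np.float64(150.0)) [ 0.698 -0.061  0.16 ] [ 0.724 -0.034  0.165]
569 (np.float64(458.0), np.float64(180.0)) [ 0.626 -0.719  0.168] [ 0.661 -0.679  0.181]
317 (np.float64(250.0), np.float64(181.0)) [ 0.6   -0.083  0.161] [ 0.625 -0.057  0.167]
509 (np.float64(277.0), np.float64(195.0)) [ 0.562 -0.169  0.123] [ 0.607 -0.118  0.149]
1893 (np.float64(495.0), np.float64(245.0)) [ 0.436 -0.807  0.17 ] [ 0.517 -0.769  0.175]
287 (np.float64(226.0), np.float64(227.0)) [ 0.458 -0.018  0.16 ] [0.483 0.008 0.165]
271 (np.float64(255.0), np.float64(237.0)) [ 0.431 -0.102  0.161] [ 0.457 -0.077  0.167]
299 (np.float64(291.0), np.float64(237.0)) [ 0.435 -0.211  0.161] [ 0.46  -0.185  0.166]
617 (np.float64(426.0), np.float64(303.0)) [ 0.287 -0.539  0.391] [ 0.327 -0.486  0.4  ]
1188 (np.float64(214.0), np.float64(372.0)) [0.068 0.002 0.296] [0.084 0.082 0.31 ]
```

View pics/t1.png

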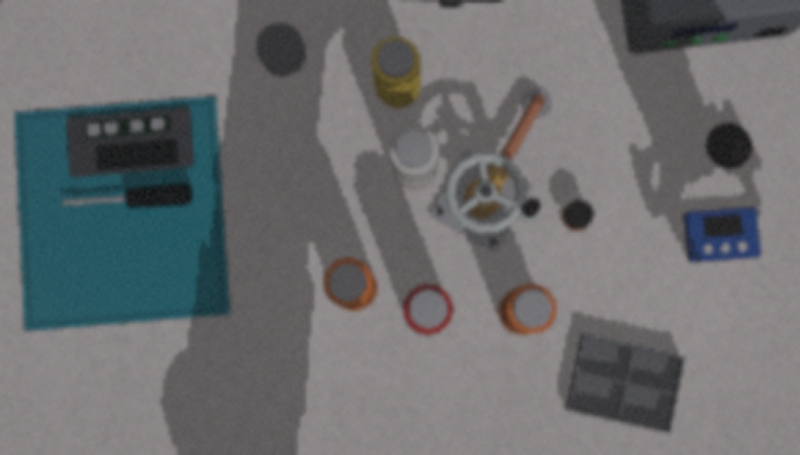

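View pics/s1.png

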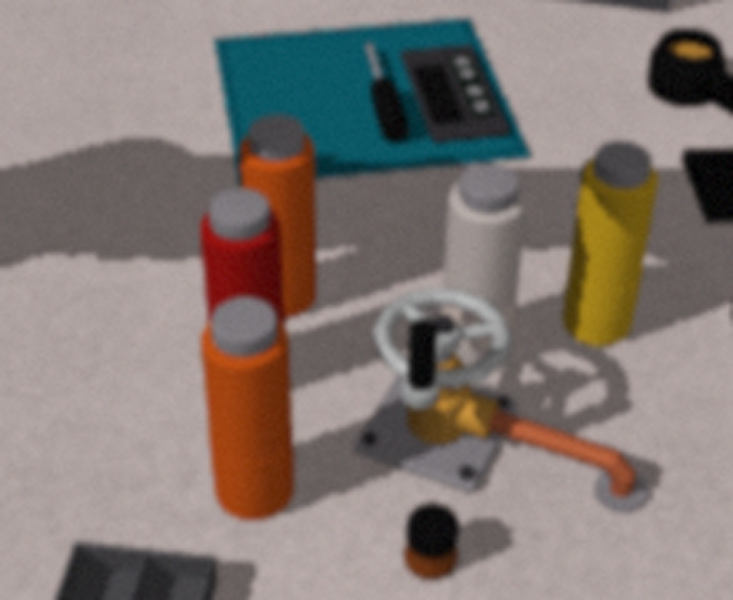

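White bottle is at top-picture px (250,181), crop (415,155). Its look-alikes are orange (226,227) and (291,237), red (255,237) and yellow (243,150). The close crops show white only at (250,181), beside the wheel, so I'm taking that one. The handle is on the opposite side of the wheel, crop (531,207).

```bash
cat >> h.py <<'E'
def delta(goal,yaw_y=None):
    """shift in tool cm to a world goal, and wz (deg) to bring tool y to world angle yaw_y"""
    s=manip.state();R=np.array(s["eef_rot"]);d=R.T@(np.array(goal)-s["tcp_pos"])*100
    w=None
    if yaw_y is not None:
        a=np.degrees(np.arctan2(R[1,1],R[0,1]));w=-((yaw_y-a+90)%180-90)
    print("t",round(s["t"],2),"tcp",np.round(s["tcp_pos"],4),"delta cm",d.round(2),"wz",w);return d
E
python3 - <<'E'
from h import *
from scipy.optimize import least_squares
for cam in("top","side"):
    f=np.load(cam+".npz");P=f["P"];z=P[...,2]
    r0=np.hypot(P[...,0]-.562,P[...,1]+.165)
    Q=P[(z>.088)&(z<.104)&(r0>.030)&(r0<.054)];Q=Q[np.hypot(Q[:,0]-.542,Q[:,1]+.213)>.022]
    Q=Q[np.hypot(Q[:,0]-.6,Q[:,1]+.083)>.032]
    r=least_squares(lambda p:np.hypot(Q[:,0]-p[0],Q[:,1]-p[1])-.0415,[.562,-.165],loss="soft_l1",f_scale=.003);print(cam,len(Q),r.x,np.std(r.fun))
    C=P[(z>.1535)&(z<.166)&(np.hypot(P[...,0]-.6,P[...,1]+.083)<.035)];print("cap",C.mean(0),((C.min(0)+C.max(0))/2))
    H=P[(z>.125)&(z<.155)&(np.hypot(P[...,0]-.542,P[...,1]+.213)<.02)];print("handle",len(H),H.mean(0),(H.min(0)+H.max(0))/2)
    im=f["im"].astype(int);M=(im[...,2]-im[...,0]>30)&(abs(z-.003)<.012)&(P[...,1]>.05)
    print("mat",cv2.minAreaRect(P[M][:,:2].astype(np.float32)))
delta([.600,-.083,.231],-26)
E
```

```text
top 294 [ 0.56308916 -0.16319392] 0.003801688107298923
cap [ 0.59986188 -0.08284709  0.15919271] [ 0.59954106 -0.08266065  0.15975476]
handle 32 [ 0.5430538  -0.21056457  0.14408861] [ 0.54308468 -0.21063805  0.14129584]
mat ((0.5375394821166992, 0.25978222489356995), (0.2594134509563446, 0.23877757787704468), 6.601335525512695)
side 429 [ 0.56180636 -0.16762112] 0.0033943308544367827
cap [ 0.5989383  -0.08727571  0.15877233] [ 0.59978228 -0.08534211  0.1577396 ]
handle 96 [ 0.54307048 -0.2162864   0.13946766] [ 0.54271765 -0.21256582  0.13668141]
mat ((0.5368280410766602, 0.2567286491394043), (0.25929832458496094, 0.23893588781356812), 6.460702419281006)
t 1.3 tcp [ 0.2818 -0.5579  0.2313] delta cm [ 4.982e+01 -2.803e+01  3.000e-02] wz -37.19728804228487
```

>>> step_arm([
  {"x": 4, "y": -2.3, "wz": -3, "claw": -1},
  {"x": 8, "y": -4.6, "wz": -6},
  {"x": 12, "y": -7, "wz": -9},
  {"x": 16.6, "y": -9.3, "wz": -12},
  {"x": 20.8, "y": -11.7, "wz": -15},
  {"x": 25, "y": -14, "wz": -18},
  {"x": 29, "y": -16.4, "wz": -21},
  {"x": 33.2, "y": -18.7, "wz": -25},
  {"x": 37.4, "y": -21, "wz": -28},
  {"x": 41.5, "y": -23.4, "wz": -31},
  {"x": 45.7, "y": -25.7, "wz": -34},
  {"x": 49.8, "y": -28.1, "wz": -37},
])

```text
$.commands[0]: bad value
```

```bash
python3 - <<'E'
from h import *
im,d,P=cloud("wrist");save(im,"w1")
z=P[...,2]
C=P[(z>.150)&(z<.170)&(np.hypot(P[...,0]-.6,P[...,1]+.083)<.03)&(d>0)]
if len(C): print("cap",len(C),np.median(C,0),(C.min(0)+C.max(0))/2)
delta([.600,-.084,.100],-26)
E
```

```text
t 1.35 tcp [ 0.2818 -0.5579  0.2312] delta cm [ 49.77 -27.95  13.13] wz -37.199575746963205
```

View pics/w1.png

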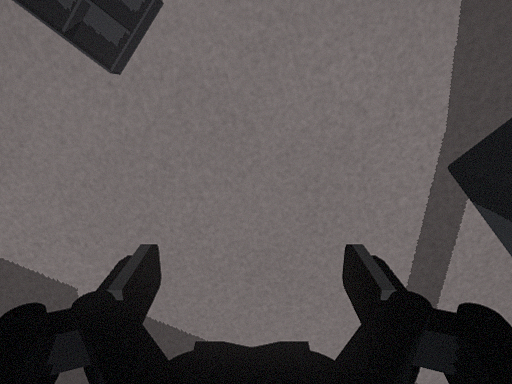

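The call was refused, so the arm never moved; the wrist view shows only bench and the tray corner at (120,70). I'll fill in all the fields.

>>> step_arm([
  {"x": 4, "y": -2.3, "z": 0, "wx": 0, "wy": 0, "wz": -3, "claw": -1},
  {"x": 8, "y": -4.6, "z": 0, "wx": 0, "wy": 0, "wz": -6, "claw": -1},
  {"x": 12, "y": -7, "z": 0, "wx": 0, "wy": 0, "wz": -9, "claw": -1},
  {"x": 16.6, "y": -9.3, "z": 0, "wx": 0, "wy": 0, "wz": -12, "claw": -1},
  {"x": 20.8, "y": -11.7, "z": 0, "wx": 0, "wy": 0, "wz": -15, "claw": -1},
  {"x": 25, "y": -14, "z": 0, "wx": 0, "wy": 0, "wz": -18, "claw": -1},
  {"x": 29, "y": -16.4, "z": 0, "wx": 0, "wy": 0, "wz": -21, "claw": -1},
  {"x": 33.2, "y": -18.7, "z": 0, "wx": 0, "wy": 0, "wz": -25, "claw": -1},
  {"x": 37.4, "y": -21, "z": 0, "wx": 0, "wy": 0, "wz": -28, "claw": -1},
  {"x": 41.5, "y": -23.4, "z": 0, "wx": 0, "wy": 0, "wz": -31, "claw": -1},
  {"x": 45.7, "y": -25.7, "z": 0, "wx": 0, "wy": 0, "wz": -34, "claw": -1},
  {"x": 49.8, "y": -28, "z": 0, "wx": 0, "wy": 0, "wz": -37, "claw": -1},
], newtons=40)

```text
t: 2.55
tcp_pos: [0.601, -0.0817, 0.2315]
eef_rot: [[0.44, 0.898, 0.0], [0.898, -0.44, -0.0], [0.0, 0.001, -1.0]]
wrist_force: [0.3, -1.0, 0.1]
opening: 0.998
grasp_force: 0.0
```

```bash
python3 - <<'E'
from h import *
im,d,P=cloud("wrist");save(im,"w2")
z=P[...,2]
C=P[(z>.150)&(z<.170)&(np.hypot(P[...,0]-.6,P[...,1]+.083)<.03)&(d>0)]
if len(C): print("cap",len(C),np.median(C,0),(C.min(0)+C.max(0))/2)
delta([.600,-.084,.100],-26)
E
```

```text
cap 2288 [ 0.59982633 -0.08115476  0.15958586] [ 0.59917697 -0.08259163  0.15624117]
t 2.6 tcp [ 0.6046 -0.0718  0.2316] delta cm [-1.4   0.1  13.15] wz 0.6333504151410239
```

View pics/w2.png

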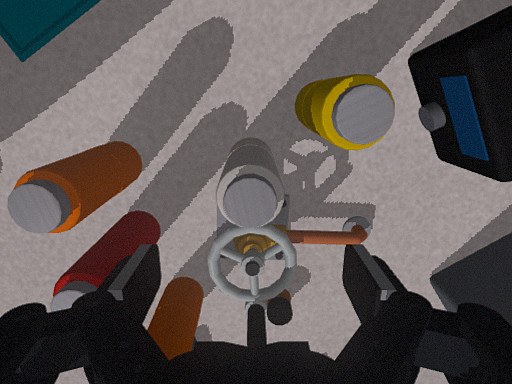

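The wrist view shows the white bottle at (252,190) beside the wheel (252,262), with yellow at (350,110) well clear. Descending, then closing.

>>> step_arm([
  {"x": 0, "y": 0, "z": 0, "wx": 0, "wy": 0, "wz": 0, "claw": -1},
  {"x": 0, "y": 0, "z": 0, "wx": 0, "wy": 0, "wz": 0, "claw": -1},
  {"x": 0, "y": 0, "z": 2, "wx": 0, "wy": 0, "wz": 0, "claw": -1},
  {"x": 0, "y": 0, "z": 4, "wx": 0, "wy": 0, "wz": 0, "claw": -1},
  {"x": 0, "y": 0, "z": 6, "wx": 0, "wy": 0, "wz": 0, "claw": -1},
  {"x": 0, "y": 0, "z": 8, "wx": 0, "wy": 0, "wz": 0, "claw": -1},
  {"x": 0, "y": 0, "z": 10, "wx": 0, "wy": 0, "wz": 0, "claw": -1},
  {"x": 0, "y": 0, "z": 11.5, "wx": 0, "wy": 0, "wz": 0, "claw": -1},
  {"x": 0, "y": 0, "z": 12.5, "wx": 0, "wy": 0, "wz": 0, "claw": -1},
  {"x": 0, "y": 0, "z": 13.1, "wx": 0, "wy": 0, "wz": 0, "claw": -1},
  {"x": 0, "y": 0, "z": 13.1, "wx": 0, "wy": 0, "wz": 0, "claw": -1},
  {"x": 0, "y": 0, "z": 13.1, "wx": 0, "wy": 0, "wz": 0, "claw": -1},
])

```text
t: 3.8
tcp_pos: [0.6003, -0.0837, 0.1009]
eef_rot: [[0.442, 0.897, 0.001], [0.897, -0.442, -0.0], [0.0, 0.001, -1.0]]
wrist_force: [-0.2, -0.4, 0.0]
opening: 1.0
grasp_force: 0.0
```

>>> step_arm([
  {"x": 0, "y": 0, "z": 0, "wx": 0, "wy": 0, "wz": 0, "claw": 1},
  {"x": 0, "y": 0, "z": 0, "wx": 0, "wy": 0, "wz": 0, "claw": 1},
  {"x": 0, "y": 0, "z": 0, "wx": 0, "wy": 0, "wz": 0, "claw": 1},
  {"x": 0, "y": 0, "z": 0, "wx": 0, "wy": 0, "wz": 0, "claw": 1},
  {"x": 0, "y": 0, "z": 0, "wx": 0, "wy": 0, "wz": 0, "claw": 1},
  {"x": 0, "y": 0, "z": 0, "wx": 0, "wy": 0, "wz": 0, "claw": 1},
  {"x": 0, "y": 0, "z": 0, "wx": 0, "wy": 0, "wz": 0, "claw": 1},
  {"x": 0, "y": 0, "z": 0, "wx": 0, "wy": 0, "wz": 0, "claw": 1},
])

```text
t: 4.6
tcp_pos: [0.6002, -0.0832, 0.101]
eef_rot: [[0.441, 0.897, 0.001], [0.897, -0.441, -0.0], [0.0, 0.001, -1.0]]
wrist_force: [-2.1, 1.0, 5.8]
opening: 0.627
grasp_force: 41.4
```

>>> step_arm([
  {"x": 0, "y": 0, "z": -0.5, "wx": 0, "wy": 0, "wz": 0, "claw": 1},
  {"x": 0, "y": 0, "z": -1.5, "wx": 0, "wy": 0, "wz": 0, "claw": 1},
  {"x": 0, "y": 0, "z": -3, "wx": 0, "wy": 0, "wz": 0, "claw": 1},
  {"x": 0, "y": 0, "z": -4.5, "wx": 0, "wy": 0, "wz": 0, "claw": 1},
  {"x": 0.5, "y": -0.6, "z": -5.5, "wx": 0, "wy": 0, "wz": 0, "claw": 1},
  {"x": 1.5, "y": -1.7, "z": -6, "wx": 0, "wy": 0, "wz": 0, "claw": 1},
  {"x": 3, "y": -3.4, "z": -6, "wx": 0, "wy": 0, "wz": 0, "claw": 1},
  {"x": 5, "y": -5.7, "z": -6, "wx": 0, "wy": 0, "wz": 0, "claw": 1},
  {"x": 7, "y": -8, "z": -6, "wx": 0, "wy": 0, "wz": 0, "claw": 1},
  {"x": 9, "y": -10.2, "z": -6, "wx": 0, "wy": 0, "wz": 0, "claw": 1},
  {"x": 11, "y": -12.5, "z": -6, "wx": 0, "wy": 0, "wz": 0, "claw": 1},
  {"x": 13, "y": -14.8, "z": -6, "wx": 0, "wy": 0, "wz": 0, "claw": 1},
])

```text
t: 5.8
tcp_pos: [0.5229, 0.1009, 0.1602]
eef_rot: [[0.44, 0.898, -0.001], [0.898, -0.44, 0.0], [-0.0, -0.001, -1.0]]
wrist_force: [-0.1, -0.1, -3.4]
opening: 0.622
grasp_force: 42.6
```

>>> step_arm([
  {"x": 2, "y": -2.3, "z": 0, "wx": 0, "wy": 0, "wz": 0, "claw": 1},
  {"x": 4, "y": -4.6, "z": 0, "wx": 0, "wy": 0, "wz": 0, "claw": 1},
  {"x": 6, "y": -6.8, "z": 0, "wx": 0, "wy": 0, "wz": 0, "claw": 1},
  {"x": 8, "y": -9, "z": 0, "wx": 0, "wy": 0, "wz": 0, "claw": 1},
  {"x": 9.5, "y": -10.8, "z": 0, "wx": 0, "wy": 0, "wz": 0, "claw": 1},
  {"x": 10.4, "y": -11.8, "z": 0, "wx": 0, "wy": 0, "wz": 0, "claw": 1},
  {"x": 10.4, "y": -11.8, "z": 1, "wx": 0, "wy": 0, "wz": 0, "claw": 1},
  {"x": 10.4, "y": -11.8, "z": 2.5, "wx": 0, "wy": 0, "wz": 0, "claw": 1},
  {"x": 10.4, "y": -11.8, "z": 4, "wx": 0, "wy": 0, "wz": 0, "claw": 1},
  {"x": 10.4, "y": -11.8, "z": 4.8, "wx": 0, "wy": 0, "wz": 0, "claw": 1},
  {"x": 10.4, "y": -11.8, "z": 4.8, "wx": 0, "wy": 0, "wz": 0, "claw": 1},
  {"x": 10.4, "y": -11.8, "z": 4.8, "wx": 0, "wy": 0, "wz": 0, "claw": 1},
])

```text
t: 7.0
tcp_pos: [0.4649, 0.2435, 0.1123]
eef_rot: [[0.442, 0.897, -0.0], [0.897, -0.442, -0.0], [-0.0, -0.0, -1.0]]
wrist_force: [0.2, 0.1, -2.2]
opening: 0.623
grasp_force: 42.7
```

```bash
python3 - <<'E'
from h import *
im,d,P=cloud("side");
for r in manip.cut_out("bottle","side")[:5]:
    Q=P[r["pixels"]&(d>0)];print(round(r["p"],2),np.median(Q,0).round(3),np.percentile(Q[:,2],[2,98]).round(3))
s=manip.state();print(s["tcp_pos"],s["grasp_force"],s["opening"],s["wrist_force"])
b=cv2.resize(im[60:240,150:370],(733,600));save(b,"s2")
E
```

```text
0.92 [0.464 0.221 0.097] [0.016 0.171]
0.85 [ 0.464 -0.038  0.125] [0.011 0.16 ]
0.8 [ 0.435 -0.233  0.104] [0.005 0.16 ]
0.6 [ 0.432 -0.12   0.139] [0.077 0.16 ]
0.55 [ 0.69  -0.082  0.098] [0.007 0.16 ]
[0.4651622  0.24398195 0.11281585] 42.69010305404663 0.6255403760343147 [-0.35893715  0.09121161 -2.54121269]
```

View pics/s2.png

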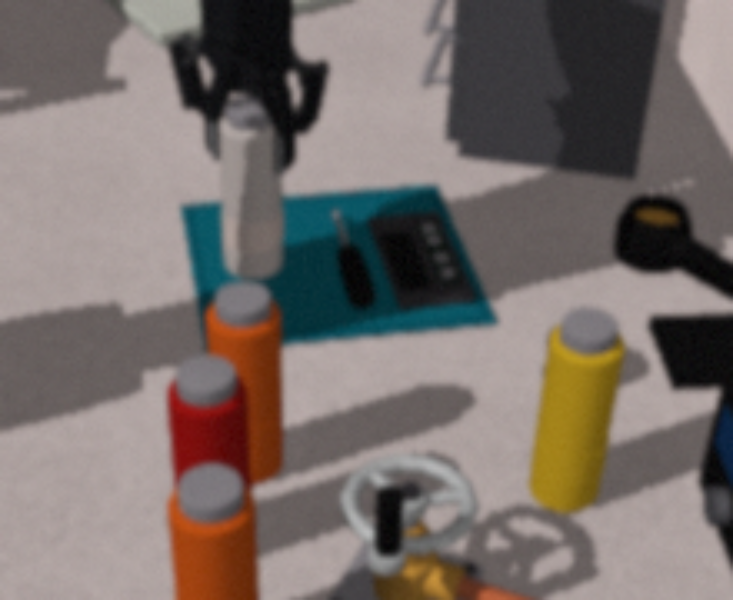

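The white bottle hangs upright over the free half of the mat, crop (255,270). Lowering about 9 mm.

>>> step_arm([
  {"x": 0, "y": 0, "z": 0.4, "wx": 0, "wy": 0, "wz": 0, "claw": 1},
  {"x": 0, "y": 0, "z": 0.7, "wx": 0, "wy": 0, "wz": 0, "claw": 1},
  {"x": 0, "y": 0, "z": 0.9, "wx": 0, "wy": 0, "wz": 0, "claw": 1},
  {"x": 0, "y": 0, "z": 0.9, "wx": 0, "wy": 0, "wz": 0, "claw": 1},
  {"x": 0, "y": 0, "z": 0.9, "wx": 0, "wy": 0, "wz": 0, "claw": 1},
])

```text
t: 7.6
tcp_pos: [0.4648, 0.2442, 0.104]
eef_rot: [[0.441, 0.897, 0.001], [0.897, -0.441, 0.0], [0.001, 0.001, -1.0]]
wrist_force: [-1.5, -0.3, 5.6]
opening: 0.626
grasp_force: 43.4
```

Wrist force went from -2.5 to +5.6 N, so it has contact. Releasing, then lifting straight up.

>>> step_arm([
  {"x": 0, "y": 0, "z": 0, "wx": 0, "wy": 0, "wz": 0, "claw": -0.4},
  {"x": 0, "y": 0, "z": 0, "wx": 0, "wy": 0, "wz": 0, "claw": -0.6},
  {"x": 0, "y": 0, "z": 0, "wx": 0, "wy": 0, "wz": 0, "claw": -1},
  {"x": 0, "y": 0, "z": 0, "wx": 0, "wy": 0, "wz": 0, "claw": -1},
  {"x": 0, "y": 0, "z": 0, "wx": 0, "wy": 0, "wz": 0, "claw": -1},
  {"x": 0, "y": 0, "z": 0, "wx": 0, "wy": 0, "wz": 0, "claw": -1},
  {"x": 0, "y": 0, "z": -1, "wx": 0, "wy": 0, "wz": 0, "claw": -1},
  {"x": 0, "y": 0, "z": -3, "wx": 0, "wy": 0, "wz": 0, "claw": -1},
  {"x": 0, "y": 0, "z": -6, "wx": 0, "wy": 0, "wz": 0, "claw": -1},
  {"x": 0, "y": 0, "z": -9, "wx": 0, "wy": 0, "wz": 0, "claw": -1},
  {"x": 0, "y": 0, "z": -12, "wx": 0, "wy": 0, "wz": 0, "claw": -1},
  {"x": 0, "y": 0, "z": -12, "wx": 0, "wy": 0, "wz": 0, "claw": -1},
])

```text
t: 8.8
tcp_pos: [0.4662, 0.2455, 0.2279]
eef_rot: [[0.441, 0.897, 0.007], [0.897, -0.441, 0.004], [0.006, 0.004, -1.0]]
wrist_force: [-0.0, 1.4, 0.7]
opening: 1.001
grasp_force: 0.0
```

```bash
python3 - <<'E'
from h import *
im,d,P=cloud("side");
for r in manip.cut_out("bottle","side")[:5]:
    Q=P[r["pixels"]&(d>0)];
    if np.median(Q[:,1])>.1:
        for a in (.02,.06,.1,.14): print(a,np.median(Q[abs(Q[:,2]-a)<.015],0).round(3))
        print(np.percentile(Q[:,2],[2,98]).round(3))
for cam in("side",):
  P2=P;H=P2[(P2[...,2]>.115)&(P2[...,2]<.155)&(np.hypot(P2[...,0]-.543,P2[...,1]+.212)<.025)];print("handle",len(H),H.mean(0),(H.min(0)+H.max(0))/2)
ax=np.array([.5625,-.1645])
for h in([.543,-.2125],): 
    v=np.array(h)-ax;print("r",np.hypot(*v),"ang",np.degrees(np.arctan2(v[1],v[0])))
delta([.5425,-.2125,.224],-20)
E
```

```text
0.02 [0.469 0.222 0.021]
0.06 [0.464 0.222 0.06 ]
0.1 [0.465 0.221 0.101]
0.14 [0.464 0.224 0.143]
[0.012 0.163]
handle 124 [ 0.54294566 -0.21667334  0.13518445] [ 0.54303933 -0.21285094  0.13183669]
r 0.05180974811751161 ang -112.10944834375164
t 8.9 tcp [0.4649 0.2441 0.2244] delta cm [-3.754e+01  2.713e+01  2.000e-02] wz -6.205009470793755
```

>>> step_arm([
  {"x": -1.5, "y": 1.1, "z": 0, "wx": 0, "wy": 0, "wz": 0, "claw": -1},
  {"x": -4.5, "y": 3.3, "z": 0, "wx": 0, "wy": 0, "wz": 0, "claw": -1},
  {"x": -8, "y": 5.8, "z": 0, "wx": 0, "wy": 0, "wz": 0, "claw": -1},
  {"x": -12, "y": 8.7, "z": 0, "wx": 0, "wy": 0, "wz": 0, "claw": -1},
  {"x": -16, "y": 11.6, "z": 0, "wx": 0, "wy": 0, "wz": 0, "claw": -1},
  {"x": -20, "y": 14.5, "z": 0, "wx": 0, "wy": 0, "wz": 0, "claw": -1},
  {"x": -24, "y": 17.4, "z": 0, "wx": 0, "wy": 0, "wz": 0, "claw": -1},
  {"x": -28, "y": 20.2, "z": 0, "wx": 0, "wy": 0, "wz": 0, "claw": -1},
  {"x": -32, "y": 23.1, "z": 0, "wx": 0, "wy": 0, "wz": 0, "claw": -0.6},
  {"x": -35, "y": 25.3, "z": 0, "wx": 0, "wy": 0, "wz": 0, "claw": -0.4},
  {"x": -37, "y": 26.7, "z": 0, "wx": 0, "wy": 0, "wz": 0, "claw": -0.2},
  {"x": -37.5, "y": 27.1, "z": 0, "wx": 0, "wy": 0, "wz": 0, "claw": -0.2},
])

```text
t: 10.1
tcp_pos: [0.5412, -0.2158, 0.2216]
eef_rot: [[0.446, 0.895, -0.003], [0.895, -0.446, -0.0], [-0.001, -0.002, -1.0]]
wrist_force: [-0.7, -0.3, -0.6]
opening: 0.599
grasp_force: 0.0
```

>>> step_arm([
  {"x": 0, "y": 0, "z": 0, "wx": 0, "wy": 0, "wz": 0, "claw": -0.2},
  {"x": 0, "y": 0, "z": 1, "wx": 0, "wy": 0, "wz": 0, "claw": -0.2},
  {"x": 0, "y": 0, "z": 2.5, "wx": 0, "wy": 0, "wz": 0, "claw": -0.2},
  {"x": 0, "y": 0, "z": 4, "wx": 0, "wy": 0, "wz": 0, "claw": -0.2},
  {"x": 0, "y": 0, "z": 5, "wx": 0, "wy": 0, "wz": 0, "claw": -0.2},
  {"x": 0, "y": 0, "z": 5, "wx": 0, "wy": 0, "wz": 0, "claw": -0.2},
  {"x": 0, "y": 0, "z": 5, "wx": 0, "wy": 0, "wz": 0, "claw": -0.2},
])

```text
t: 10.8
tcp_pos: [0.5424, -0.2112, 0.1734]
eef_rot: [[0.44, 0.898, -0.0], [0.898, -0.44, 0.0], [0.0, -0.0, -1.0]]
wrist_force: [0.2, 0.0, -0.2]
opening: 0.602
grasp_force: 0.0
```

```bash
python3 - <<'E'
from h import *
from scipy.optimize import least_squares
im,d,P=cloud("wrist");save(im,"w3");z=P[...,2]
s=manip.state();R=np.array(s["eef_rot"]);print(s["tcp_pos"])
H=P[(d>0)&(z>.141)&(z<.153)&(np.hypot(P[...,0]-.543,P[...,1]+.2125)<.02)];print("handle",len(H),H.mean(0),(H.min(0)+H.max(0))/2) if len(H) else print("none")
Q=P[(d>0)&(z>.088)&(z<.104)];r0=np.hypot(Q[:,0]-.5625,Q[:,1]+.1645);Q=Q[(r0>.03)&(r0<.054)];Q=Q[np.hypot(Q[:,0]-.543,Q[:,1]+.2125)>.022]
r=least_squares(lambda p:np.hypot(Q[:,0]-p[0],Q[:,1]-p[1])-.0415,[.5625,-.1645],loss="soft_l1",f_scale=.003);print("axis",len(Q),r.x)
delta([.543,-.2125,.110])
E
```

```text
[ 0.5426769  -0.21154364  0.17379752]
handle 704 [ 0.54311756 -0.21003443  0.14619811] [ 0.54276591 -0.21093289  0.14484981]
axis 5765 [ 0.56177595 -0.1637922 ]
t 10.85 tcp [ 0.5427 -0.2115  0.1738] delta cm [-0.07  0.07  6.38] wz None
```

View pics/w3.png

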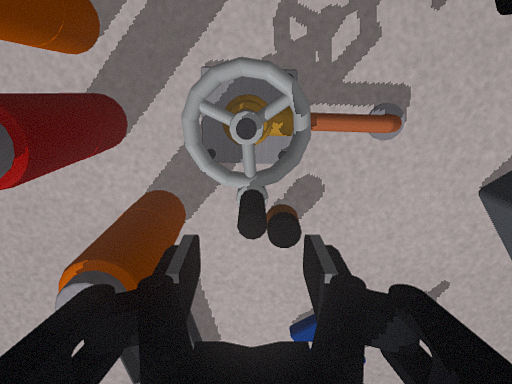

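The handle is at (252,220) between the fingers' line, and the wheel hub at (247,127). Descending and gripping.

>>> step_arm([
  {"x": 0, "y": 0, "z": 1, "wx": 0, "wy": 0, "wz": 0, "claw": -0.2},
  {"x": 0, "y": 0, "z": 2.5, "wx": 0, "wy": 0, "wz": 0, "claw": -0.2},
  {"x": 0, "y": 0, "z": 4, "wx": 0, "wy": 0, "wz": 0, "claw": -0.2},
  {"x": 0, "y": 0, "z": 5.5, "wx": 0, "wy": 0, "wz": 0, "claw": -0.2},
  {"x": 0, "y": 0, "z": 6.2, "wx": 0, "wy": 0, "wz": 0, "claw": -0.2},
  {"x": 0, "y": 0, "z": 6.2, "wx": 0, "wy": 0, "wz": 0, "claw": -0.2},
  {"x": 0, "y": 0, "z": 6.2, "wx": 0, "wy": 0, "wz": 0, "claw": 1},
  {"x": 0, "y": 0, "z": 6.2, "wx": 0, "wy": 0, "wz": 0, "claw": 1},
  {"x": 0, "y": 0, "z": 6.2, "wx": 0, "wy": 0, "wz": 0, "claw": 1},
  {"x": 0, "y": 0, "z": 6.2, "wx": 0, "wy": 0, "wz": 0, "claw": 1},
  {"x": 0, "y": 0, "z": 6.2, "wx": 0, "wy": 0, "wz": 0, "claw": 1},
  {"x": 0, "y": 0, "z": 6.2, "wx": 0, "wy": 0, "wz": 0, "claw": 1},
], newtons=40)

```text
t: 12.05
tcp_pos: [0.5428, -0.2122, 0.1121]
eef_rot: [[0.442, 0.897, 0.001], [0.897, -0.442, -0.001], [0.0, 0.001, -1.0]]
wrist_force: [-1.2, 0.6, 6.2]
opening: 0.198
grasp_force: 39.1
```

```bash
python3 - <<'E'
from h import *
s=manip.state();R=np.array(s["eef_rot"]);print(s["tcp_pos"],s["wrist_force"],s["torque"],s["grasp_force"],s["opening"])
print("axis in tool cm",R.T@(np.array([.562,-.164,.11])-s["tcp_pos"])*100)
E
```

```text
[ 0.54275935 -0.21221773  0.11209544] [-1.15300681  0.59367099  6.19016473] [ 0.03183941  0.21538543 -0.02057227] 39.05913591384888 0.19835233160187504
axis in tool cm [ 5.17582095 -0.40294713  0.20963215]
```

>>> step_arm([
  {"x": 0, "y": -0.4, "z": 0, "wx": 0, "wy": 0, "wz": 0, "claw": 1},
  {"x": 0.06, "y": -1.3, "z": 0, "wx": 0, "wy": 0, "wz": 0, "claw": 1},
  {"x": 0.29, "y": -2.18, "z": 0, "wx": 0, "wy": 0, "wz": 0, "claw": 1},
  {"x": 0.68, "y": -3, "z": 0, "wx": 0, "wy": 0, "wz": 0, "claw": 1},
  {"x": 1.2, "y": -3.74, "z": 0, "wx": 0, "wy": 0, "wz": 0, "claw": 1},
  {"x": 1.84, "y": -4.38, "z": 0, "wx": 0, "wy": 0, "wz": 0, "claw": 1},
  {"x": 2.58, "y": -4.9, "z": 0, "wx": 0, "wy": 0, "wz": 0, "claw": 1},
  {"x": 3.4, "y": -5.29, "z": 0, "wx": 0, "wy": 0, "wz": 0, "claw": 1},
  {"x": 4.28, "y": -5.52, "z": 0, "wx": 0, "wy": 0, "wz": 0, "claw": 1},
  {"x": 5.18, "y": -5.6, "z": 0, "wx": 0, "wy": 0, "wz": 0, "claw": 1},
  {"x": 5.18, "y": -5.6, "z": 0, "wx": 0, "wy": 0, "wz": 0, "claw": 1},
  {"x": 5.18, "y": -5.6, "z": 0, "wx": 0, "wy": 0, "wz": 0, "claw": 1},
])

```text
t: 13.25
tcp_pos: [0.5156, -0.1399, 0.112]
eef_rot: [[0.441, 0.898, 0.002], [0.898, -0.441, 0.0], [0.001, 0.002, -1.0]]
wrist_force: [0.9, 1.4, 6.7]
opening: 0.202
grasp_force: 39.2
```

>>> step_arm([
  {"x": 0.9, "y": 0.08, "z": 0, "wx": 0, "wy": 0, "wz": 0, "claw": 1},
  {"x": 1.78, "y": 0.31, "z": 0, "wx": 0, "wy": 0, "wz": 0, "claw": 1},
  {"x": 2.6, "y": 0.7, "z": 0, "wx": 0, "wy": 0, "wz": 0, "claw": 1},
  {"x": 3.34, "y": 1.22, "z": 0, "wx": 0, "wy": 0, "wz": 0, "claw": 1},
  {"x": 3.98, "y": 1.86, "z": 0, "wx": 0, "wy": 0, "wz": 0, "claw": 1},
  {"x": 4.5, "y": 2.6, "z": 0, "wx": 0, "wy": 0, "wz": 0, "claw": 1},
  {"x": 4.89, "y": 3.42, "z": 0, "wx": 0, "wy": 0, "wz": 0, "claw": 1},
  {"x": 5.05, "y": 3.95, "z": 0, "wx": 0, "wy": 0, "wz": 0, "claw": 1},
  {"x": 5.12, "y": 4.3, "z": 0, "wx": 0, "wy": 0, "wz": 0, "claw": 1},
  {"x": 5.18, "y": 4.75, "z": 0, "wx": 0, "wy": 0, "wz": 0, "claw": 1},
  {"x": 5.2, "y": 5.2, "z": 0, "wx": 0, "wy": 0, "wz": 0, "claw": 1},
  {"x": 5.2, "y": 5.2, "z": 0, "wx": 0, "wy": 0, "wz": 0, "claw": 1},
])

```text
t: 14.45
tcp_pos: [0.5848, -0.1171, 0.1121]
eef_rot: [[0.441, 0.897, 0.001], [0.897, -0.441, -0.0], [0.0, 0.001, -1.0]]
wrist_force: [-0.3, -0.3, 7.6]
opening: 0.2
grasp_force: 39.4
```

>>> step_arm([
  {"x": 0, "y": 0.2, "z": 0, "wx": 0, "wy": 0, "wz": 0, "claw": 1},
  {"x": 0, "y": 0.3, "z": 0, "wx": 0, "wy": 0, "wz": 0, "claw": 1},
  {"x": 0, "y": 0.3, "z": 0, "wx": 0, "wy": 0, "wz": 0, "claw": 1},
  {"x": 0, "y": 0.3, "z": 0, "wx": 0, "wy": 0, "wz": 0, "claw": 1},
])

```text
t: 14.85
tcp_pos: [0.5863, -0.1179, 0.1121]
eef_rot: [[0.441, 0.897, -0.001], [0.897, -0.441, 0.0], [-0.0, -0.001, -1.0]]
wrist_force: [-2.8, 1.0, 10.0]
opening: 0.193
grasp_force: 39.7
```

>>> step_arm([
  {"x": 0, "y": 0.2, "z": 0, "wx": 0, "wy": 0, "wz": 0, "claw": 1},
  {"x": 0, "y": 0.4, "z": 0, "wx": 0, "wy": 0, "wz": 0, "claw": 1},
  {"x": 0, "y": 0.4, "z": 0, "wx": 0, "wy": 0, "wz": 0, "claw": 1},
  {"x": 0, "y": 0.4, "z": 0, "wx": 0, "wy": 0, "wz": 0, "claw": 1},
])

```text
t: 15.25
tcp_pos: [0.5866, -0.118, 0.1119]
eef_rot: [[0.44, 0.898, -0.007], [0.898, -0.44, 0.002], [-0.002, -0.007, -1.0]]
wrist_force: [-13.2, 5.8, 19.1]
opening: 0.199
grasp_force: 40.9
```

Solid stop: 14 N and no further motion, so the valve is closed. Now opening: first half turn.

>>> step_arm([
  {"x": -0.18, "y": -2.05, "z": 0, "wx": 0, "wy": 0, "wz": 0, "claw": 1},
  {"x": -0.7, "y": -3.3, "z": 0, "wx": 0, "wy": 0, "wz": 0, "claw": 1},
  {"x": -1.52, "y": -4.38, "z": 0, "wx": 0, "wy": 0, "wz": 0, "claw": 1},
  {"x": -2.6, "y": -5.2, "z": 0, "wx": 0, "wy": 0, "wz": 0, "claw": 1},
  {"x": -3.85, "y": -5.72, "z": 0, "wx": 0, "wy": 0, "wz": 0, "claw": 1},
  {"x": -5.2, "y": -5.9, "z": 0, "wx": 0, "wy": 0, "wz": 0, "claw": 1},
  {"x": -6.55, "y": -5.72, "z": 0, "wx": 0, "wy": 0, "wz": 0, "claw": 1},
  {"x": -7.8, "y": -5.2, "z": 0, "wx": 0, "wy": 0, "wz": 0, "claw": 1},
  {"x": -8.88, "y": -4.38, "z": 0, "wx": 0, "wy": 0, "wz": 0, "claw": 1},
  {"x": -9.7, "y": -3.3, "z": 0, "wx": 0, "wy": 0, "wz": 0, "claw": 1},
  {"x": -10.22, "y": -2.05, "z": 0, "wx": 0, "wy": 0, "wz": 0, "claw": 1},
  {"x": -10.4, "y": -0.7, "z": 0, "wx": 0, "wy": 0, "wz": 0, "claw": 1},
])

```text
t: 16.45
tcp_pos: [0.5382, -0.2103, 0.112]
eef_rot: [[0.442, 0.897, -0.0], [0.897, -0.442, 0.001], [0.001, -0.001, -1.0]]
wrist_force: [-0.7, 4.4, 11.3]
opening: 0.194
grasp_force: 40.0
```

>>> step_arm([
  {"x": 0.18, "y": 1.35, "z": 0, "wx": 0, "wy": 0, "wz": 0, "claw": 1},
  {"x": 0.7, "y": 2.6, "z": 0, "wx": 0, "wy": 0, "wz": 0, "claw": 1},
  {"x": 1.52, "y": 3.68, "z": 0, "wx": 0, "wy": 0, "wz": 0, "claw": 1},
  {"x": 2.6, "y": 4.5, "z": 0, "wx": 0, "wy": 0, "wz": 0, "claw": 1},
  {"x": 3.85, "y": 5.02, "z": 0, "wx": 0, "wy": 0, "wz": 0, "claw": 1},
  {"x": 5.2, "y": 5.2, "z": 0, "wx": 0, "wy": 0, "wz": 0, "claw": 1},
  {"x": 6.55, "y": 5.02, "z": 0, "wx": 0, "wy": 0, "wz": 0, "claw": 1},
  {"x": 7.8, "y": 4.5, "z": 0, "wx": 0, "wy": 0, "wz": 0, "claw": 1},
  {"x": 8.88, "y": 3.68, "z": 0, "wx": 0, "wy": 0, "wz": 0, "claw": 1},
  {"x": 9.7, "y": 2.6, "z": 0, "wx": 0, "wy": 0, "wz": 0, "claw": 1},
  {"x": 10.22, "y": 1.35, "z": 0, "wx": 0, "wy": 0, "wz": 0, "claw": 1},
  {"x": 10.4, "y": 0, "z": 0, "wx": 0, "wy": 0, "wz": 0, "claw": 1},
])

```text
t: 17.65
tcp_pos: [0.5852, -0.1172, 0.1121]
eef_rot: [[0.441, 0.897, 0.003], [0.897, -0.441, -0.0], [0.001, 0.003, -1.0]]
wrist_force: [1.1, -2.2, 7.0]
opening: 0.198
grasp_force: 39.9
```

>>> step_arm([
  {"x": -0.18, "y": -1.35, "z": 0, "wx": 0, "wy": 0, "wz": 0, "claw": 1},
  {"x": -0.7, "y": -2.6, "z": 0, "wx": 0, "wy": 0, "wz": 0, "claw": 1},
  {"x": -1.52, "y": -3.68, "z": 0, "wx": 0, "wy": 0, "wz": 0, "claw": 1},
  {"x": -2.6, "y": -4.5, "z": 0, "wx": 0, "wy": 0, "wz": 0, "claw": 1},
  {"x": -3.85, "y": -5.02, "z": 0, "wx": 0, "wy": 0, "wz": 0, "claw": 1},
  {"x": -5.2, "y": -5.2, "z": 0, "wx": 0, "wy": 0, "wz": 0, "claw": 1},
  {"x": -6.55, "y": -5.02, "z": 0, "wx": 0, "wy": 0, "wz": 0, "claw": 1},
  {"x": -7.8, "y": -4.5, "z": 0, "wx": 0, "wy": 0, "wz": 0, "claw": 1},
  {"x": -8.88, "y": -3.68, "z": 0, "wx": 0, "wy": 0, "wz": 0, "claw": 1},
  {"x": -9.7, "y": -2.6, "z": 0, "wx": 0, "wy": 0, "wz": 0, "claw": 1},
  {"x": -10.22, "y": -1.35, "z": 0, "wx": 0, "wy": 0, "wz": 0, "claw": 1},
  {"x": -10.4, "y": 0, "z": 0, "wx": 0, "wy": 0, "wz": 0, "claw": 1},
])

```text
t: 18.85
tcp_pos: [0.5382, -0.2103, 0.112]
eef_rot: [[0.442, 0.897, -0.0], [0.897, -0.442, 0.001], [0.001, -0.001, -1.0]]
wrist_force: [-0.1, 5.8, 10.5]
opening: 0.2
grasp_force: 40.0
```

>>> step_arm([
  {"x": 0.18, "y": 1.35, "z": 0, "wx": 0, "wy": 0, "wz": 0, "claw": 1},
  {"x": 0.7, "y": 2.6, "z": 0, "wx": 0, "wy": 0, "wz": 0, "claw": 1},
  {"x": 1.52, "y": 3.68, "z": 0, "wx": 0, "wy": 0, "wz": 0, "claw": 1},
  {"x": 2.6, "y": 4.5, "z": 0, "wx": 0, "wy": 0, "wz": 0, "claw": 1},
  {"x": 3.85, "y": 5.02, "z": 0, "wx": 0, "wy": 0, "wz": 0, "claw": 1},
  {"x": 5.2, "y": 5.2, "z": 0, "wx": 0, "wy": 0, "wz": 0, "claw": 1},
  {"x": 6.55, "y": 5.02, "z": 0, "wx": 0, "wy": 0, "wz": 0, "claw": 1},
  {"x": 7.8, "y": 4.5, "z": 0, "wx": 0, "wy": 0, "wz": 0, "claw": 1},
  {"x": 8.88, "y": 3.68, "z": 0, "wx": 0, "wy": 0, "wz": 0, "claw": 1},
  {"x": 9.7, "y": 2.6, "z": 0, "wx": 0, "wy": 0, "wz": 0, "claw": 1},
  {"x": 10.22, "y": 1.35, "z": 0, "wx": 0, "wy": 0, "wz": 0, "claw": 1},
  {"x": 10.4, "y": 0.2, "z": 0, "wx": 0, "wy": 0, "wz": 0, "claw": 1},
])

```text
t: 20.05
tcp_pos: [0.5867, -0.118, 0.1121]
eef_rot: [[0.441, 0.897, 0.002], [0.897, -0.441, -0.0], [0.001, 0.002, -1.0]]
wrist_force: [2.0, -2.5, 7.0]
opening: 0.201
grasp_force: 39.9
```

>>> step_arm([
  {"x": 0, "y": 0, "z": 0, "wx": 0, "wy": 0, "wz": 0, "claw": 1},
  {"x": 0, "y": 0, "z": 0, "wx": 0, "wy": 0, "wz": 0, "claw": 1},
  {"x": 0, "y": 0, "z": 0, "wx": 0, "wy": 0, "wz": 0, "claw": 1},
  {"x": 0, "y": 0, "z": 0, "wx": 0, "wy": 0, "wz": 0, "claw": 1},
])

```text
t: 20.45
tcp_pos: [0.5858, -0.1177, 0.112]
eef_rot: [[0.441, 0.897, -0.0], [0.897, -0.441, 0.001], [0.001, -0.0, -1.0]]
wrist_force: [-1.0, 1.6, 10.4]
opening: 0.198
grasp_force: 40.2
```

```bash
python3 - <<'E'
from h import *
im,d,P=cloud("side");save(cv2.resize(im[60:340,140:400],(557,600)),"s3")
s=manip.state();print(s["t"],s["tcp_pos"],s["wrist_force"],s["grasp_force"],np.abs(s["joint_vel"]).max())
for r in manip.cut_out("bottle","side")[:5]:
    Q=P[r["pixels"]&(d>0)]
    if np.median(Q[:,1])>.1: print(r["p"],np.median(Q,0),Q[:,2].max())
E
```

```text
20.5 [ 0.58581967 -0.1176442   0.112033  ] [-1.64455338  1.8956712   9.77434452] 40.158485770225525 0.003666157576116465
0.64 [0.46531172 0.22269437 0.09515803] 0.1648165412993371
```

View pics/s3.png

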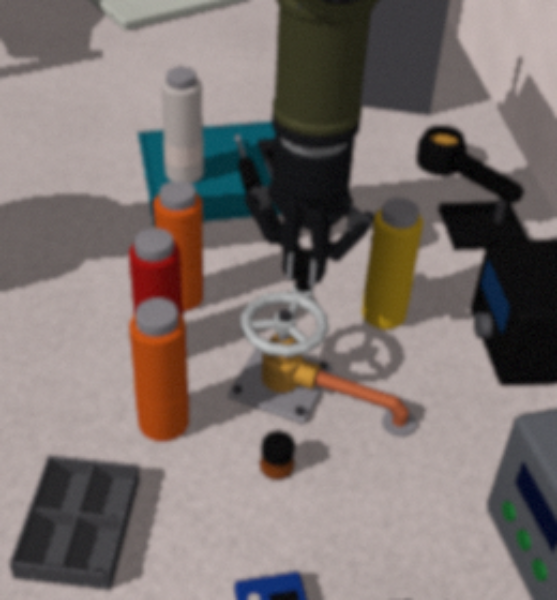

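The white bottle stands upright on the mat at (182,130). The gripper holds the handle at (303,275), back at the stop's angle after two turns, with everything at rest and the bystanders in place.

```bash
python3 -c "
from rig import manip;print(manip.sign_off())"
```

```text
the job is handed in; nothing more can be done
None
```

I handed the job in at about 20.5 s: the white bottle stands on the mat, the valve was closed against its stop and reopened two full turns, and the gripper still holds the handle at about 40 N with the wheel at rest. The sign-off returned no verdict.

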